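# Set out the check weights in order of size for the blood-bag scale

### The job

Get the weights ready for the blood-bag scale's morning check: stand one blue check weight upright in the middle of each white disc of the row, in order of size, the smallest next to the red end block and the largest next to the white one. Set each down gently, never drop one or tip one over, and leave all four standing free.

Things in the scene. Friction and masses are not known exactly. Their poses are not given: they have to be found in the camera images.
- w50_center (a point): the smallest (50 g) of four blue-anodised aluminium check weights, a smooth upright cylinder 27 mm in diameter up to 31 mm above its foot, then a narrow neck and a knob 16 mm wide; 44 mm high in all, 50 g. The point is on its axis half-way up (22.0 mm above its foot); z is up its axis. It starts upright on the bench (height 0)
- w100_center (a point): the second smallest (100 g) of four blue-anodised aluminium check weights, a smooth upright cylinder 34 mm in diameter up to 39 mm above its foot, then a narrow neck and a knob 20 mm wide; 56 mm high in all, 100 g. The point is on its axis half-way up (28.0 mm above its foot); z is up its axis. It starts upright on the bench (height 0)
- w200_center (a point): the second largest (200 g) of four blue-anodised aluminium check weights, a smooth upright cylinder 43 mm in diameter up to 49 mm above its foot, then a narrow neck and a knob 26 mm wide; 70 mm high in all, 200 g. The point is on its axis half-way up (35.0 mm above its foot); z is up its axis. It starts upright on the bench (height 0)
- w500_center (a point): the largest (500 g) of four blue-anodised aluminium check weights, a smooth upright cylinder 59 mm in diameter up to 66 mm above its foot, then a narrow neck and a knob 35 mm wide; 94 mm high in all, 500 g. The point is on its axis half-way up (47.0 mm above its foot); z is up its axis. It starts upright on the bench (height 0)
- mark_a: one end of four identical fixed white discs, 65 mm in diameter, in a straight row on a black strip (order along the row: a, b, c, d; 85 mm apart). The origin is the centre of its top face, 8 mm above the bench; the row runs along its y axis, z is up
- mark_b: one of the two middle ones of four identical fixed white discs, 65 mm in diameter, in a straight row on a black strip (order along the row: a, b, c, d; 85 mm apart). The origin is the centre of its top face, 8 mm above the bench; the row runs along its y axis, z is up
- mark_c: one of the two middle ones of four identical fixed white discs, 65 mm in diameter, in a straight row on a black strip (order along the row: a, b, c, d; 85 mm apart). The origin is the centre of its top face, 8 mm above the bench; the row runs along its y axis, z is up
- mark_d: one end of four identical fixed white discs, 65 mm in diameter, in a straight row on a black strip (order along the row: a, b, c, d; 85 mm apart). The origin is the centre of its top face, 8 mm above the bench; the row runs along its y axis, z is up
- red_end: red fixed block, 60 x 20 x 20 mm, across one end of the row (which end varies), 60 mm beyond the centre of the end disc; marks the end for the smallest weight. Origin: centre of its underside, 5 mm above the bench
- white_end: white fixed block of the same size and origin, across the other end of the row; marks the end for the largest weight
There are look-alikes about, which are no part of the job. Leave any orange or pink look-alike of the part that bears w200_center alone.

How it is judged:
By the outcome, as a careful person would: the job done as asked, in the order asked, and still so for the second after the job is handed in, with the robot touching nothing.
It also fails if it takes over 99 s, if anything falls off the work surface, if the arm or the gripper's body presses on something with over 40 N, if the wrist force passes 120 N, or if a joint passes its speed limit or range.

### The arm

A 7-joint arm with a two-finger parallel gripper is mounted at the origin on the work surface. World frame = base frame: x ahead of the robot, y to its left, z up, the work surface at z = 0. Lengths are in m, angles in rad, forces in N, time in s.
With the tool pointing down it reaches from about 0.4 to 0.85 m from the base axis. Payload 10.4 kg.
Tool frame: the origin (TCP) lies at the very end of the fingers, on their centre line; the grasp point (between the pads) lies 19 mm behind it; z points along the fingers, y is the line along which they close (so a half turn about z gives the same grasp; the last joint's range is limited). The gripper opens to 87 mm and grips with 3 to 60 N. Pads are 19 mm wide; open, the fingers measure 117 mm over their backs; the gripper's body (75 mm by 190 mm) begins 51 mm behind the grasp point.
Start: joints at [-1.214, 0.332, -0.065, 1.46, 0.022, 1.35, -0.088], TCP at [0.232, 0.58, 0.196] pointing down, gripper open.
Joint ranges: [-2.6, 2.6], [-0.5, 2.12], [-1.47, 1.34], [0.16, 2.42], [-1.27, 4.41], [0.06, 2.06], [-2.6, 2.6]. Speed limits (rad/s): [2.22, 2.22, 2.79, 2.79, 3.14, 3.14, 3.14].

### API

Orientations are given as a unit quaternion [x, y, z, w].
In Python, from bench import r gives the robot as it stands.
- The arm moves only by the shell command python3 -m crank 'ROWS' [FORCE]. ROWS is JSON, a list that holds one entry, the list of rows, each a list of 5 numbers: the shift along the tool's x, y, z in mm, then the turn about the tool's z in degrees, then the opening, from -1 (shut) to 1 (fully open). A call has 1 to 20 rows; each row is the pose to reach, as a shift and turn from the pose commanded when the call began, along the tool's axes at that moment; what a row does not reach only later rows make up. A row lasts 1/10 s, in which the tool goes at most 50 mm and 8.59 degrees, less where a joint would pass 70% of its speed; a pose out of reach is approached as far as the arm can. A call with a gripper value outside its range is refused whole. The fingers move at their own pace and stop on an object; FORCE is the grip in N (left out, the last holds). Time passes only in rows, so rows that repeat a pose let the fingers close. It gives the time, the measured TCP pose, the force, the opening and the grip force at its end, in the units of the state.
- r.read_state(): the state, without advancing time (a new reading comes with each control period).
- r.camera(name): name is "scene" or "top" or "wrist"; returns a dict with "image" (384x512x3 uint8, red, green, blue), "vfov" (degrees; the focal length in pixels is half the picture's height over the tangent of half this angle, whatever the lens; pixels are square), "cx", "cy" (the principal point, pixels), "eye" and "attitude" of the camera in the world. Camera axes: x right, y down, z forward; pixel columns grow to the right and rows downward; lengths in m; the calibration is good to about 2 mm. A picture is of the moment at which its call begins. There is no depth.
- r.close_job(): hands the job in; it is judged then, once.
The state is a dict: "time": time; "joint_positions": joint angles; "joint_vel": joint speeds; "joint_torque": joint torques, N m; "ee_pos": TCP position; "eef_rot": TCP orientation; "ft_force": force on the tool from outside, world axes, zero at the start; "torque": the same for the moment, N m; "width": finger opening in m; "grip_force": force on a finger pad.
Only numpy, scipy, OpenCV 4.12 (cv2) and the standard library are available. Lean on these libraries where they do the work, as an engineer would, in place of code of your own. Each camera call takes 0.05 s, during which the arm holds its last target. There are 200 camera calls.

## Working session

There is one attempt and no reset: what is moved stays moved. The work goes in short steps, Python scripts to look and compute and a shell command to move; the robot and the scene stay as the last step left them, time stands still between calls to the robot, and variables do not carry over. Pictures are saved under pics/ and viewed, at most 14 in all, crops included, and the job is handed in when it is done.

```bash
mkdir -p pics; ls; python3 - <<'E'
from bench import r
import cv2
s=r.read_state();print({k:s[k] for k in('time','ee_pos','eef_rot','width')})
for n in('top','scene'):
    c=r.camera(n);cv2.imwrite(f'pics/{n}0.png',cv2.cvtColor(c['image'],cv2.COLOR_RGB2BGR))
    print(n,c['vfov'],c['cx'],c['cy'],c['eye'],c['attitude'])
E
```

```text
pics
{'time': 0.0, 'ee_pos': array([0.23155869, 0.58006463, 0.19555404]), 'eef_rot': array([ 1.88742293e-01,  9.82026388e-01, -7.14960725e-04, -9.70688658e-05]), 'width': 0.08719004901040639}
top 54.217536141433776 255.36430960882413 194.57738011160535 [ 0.35503177 -0.03883894  0.91692086] [ 0.7133409  -0.69516101  0.06360946 -0.06204658]
scene 43.7662134892779 251.91820328363667 188.54911207014078 [1.47208507 0.14228678 0.70090782] [ 0.5579044   0.67998001 -0.35999038 -0.31108969]
```

View pics/top0.png

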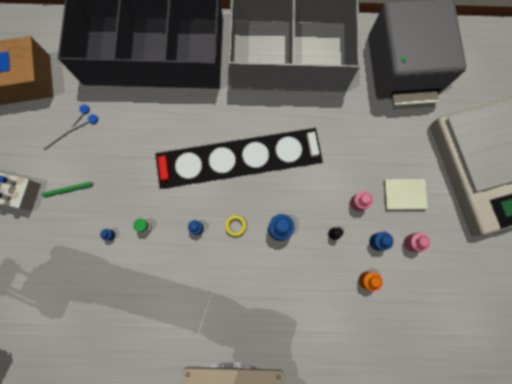

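View pics/scene0.png

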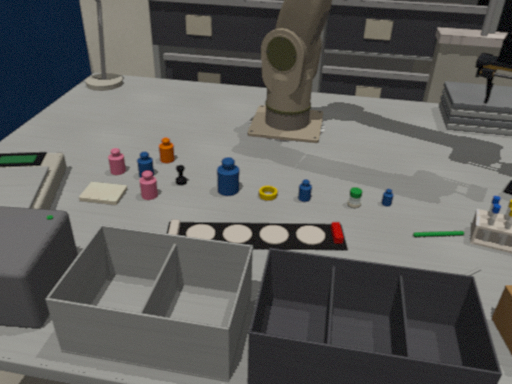

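The top view shows the row with red at (164,167), white at (314,144) and discs at (188,165), (222,160), (256,155), (289,150). Blue weights by size are 50 at (107,235), 100 at (195,228), 200 at (382,241) and 500 at (281,228).

Possible mix-ups:
- pink look-alikes at (362,201) and (418,242)
- orange look-alike at (371,281)
- green-capped vial at (141,226)
- black knob at (335,233)
- blue pins at (84,109) and (93,119)
- yellow ring at (235,226)

I choose the blue knobbed cylinders.

```bash
cat > h.py <<'E'
from bench import r
import cv2, numpy as np
from scipy.spatial.transform import Rotation as R
def ray(c,u,v,z):
    f=c['image'].shape[0]/2/np.tan(np.radians(c['vfov']/2))
    d=R.from_quat(c['attitude']).apply([(u-c['cx'])/f,(v-c['cy'])/f,1]);e=np.array(c['eye'])
    return e+d*(z-e[2])/d[2]
def blobs(img,kind,amin=40):
    h=cv2.cvtColor(img,cv2.COLOR_RGB2HSV)
    lo,hi={'blue':((100,120,25),(125,255,255)),'white':((0,0,185),(180,40,255)),'red':((0,180,90),(4,255,255))}[kind]
    m=cv2.inRange(h,lo,hi);n,l,s,c=cv2.connectedComponentsWithStats(m)
    return [(c[i],s[i],(l==i).astype(np.uint8)) for i in range(1,n) if s[i][4]>=amin]
def totool(p):
    "shift in tool mm from the present TCP to p, and yaw of tool y"
    s=r.read_state();q=R.from_quat(s['eef_rot'])
    return (q.inv().apply(np.array(p)-s['ee_pos'])*1000).round(1)
E
python3 - <<'E'
from h import *
c=r.camera('top');im=c['image']
for k,z in(('blue',.025),('white',.008),('red',.025)):
    for ce,s,m in blobs(im,k):
        if 90<ce[1]<300: print(k,ce.round(1),s,ray(c,*ce,z).round(4))
o=cv2.resize(np.hstack([im[205:260,80:130],im[205:260,170:220],im[205:260,256:306],im[215:270,360:410]]),None,fx=4,fy=4)
cv2.imwrite('pics/crop.png',o[:,:,::-1])
w=r.camera('wrist');cv2.imwrite('pics/w0.png',w['image'][:,:,::-1]);print(w['vfov'],w['eye'],w['attitude'])
for p in((231,88),(350,88),(80,85)):print(ray(c,*p,0))
E
```

```text
blue [ 83.9 108.7] [ 80 105   9   9  59] [0.7236 0.3978 0.025 ]
blue [ 92.3 118.6] [ 88 115   9   8  59] [0.6979 0.374  0.025 ]
blue [280.9 226.9] [269 215  25  25 489] [ 0.4388 -0.1015  0.025 ]
blue [195.2 227.1] [189 221  13  13 144] [0.4331 0.1023 0.025 ]
blue [107.  234.2] [101 230  13  10  98] [0.411  0.3098 0.025 ]
blue [381.2 241.1] [371 233  21  17 296] [ 0.4114 -0.3393  0.025 ]
white [312.9 143.1] [309 133   9  21 117] [ 0.6543 -0.1806  0.008 ]
white [288.3 149. ] [277 138  24  23 431] [ 0.6373 -0.1188  0.008 ]
white [255.1 154.2] [244 143  23  23 431] [ 0.6214 -0.0354  0.008 ]
white [221.6 159.7] [210 149  24  23 439] [0.6049 0.048  0.008 ]
white [188. 165.] [176 154  24  23 439] [0.589  0.1313 0.008 ]
white [406.1 193.3] [ 386  179   41   29 1100] [ 0.5314 -0.4106  0.008 ]
white [ 18.6 193.5] [ 11 180  16  26 151] [0.506  0.5428 0.008 ]
red [162.8 167.4] [157 155  12  26 225] [0.577  0.1893 0.025 ]
62.62328402189308 [0.17028318 0.60511713 0.38509308] [0.82146193 0.55663942 0.06947062 0.10259962]
[0.80155517 0.03217648 0.        ]
[ 0.81016147 -0.27949613  0.        ]
[0.7990529  0.42720273 0.        ]
```

View pics/crop.png

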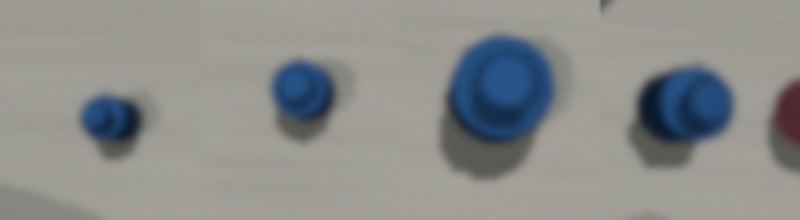

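View pics/w0.png

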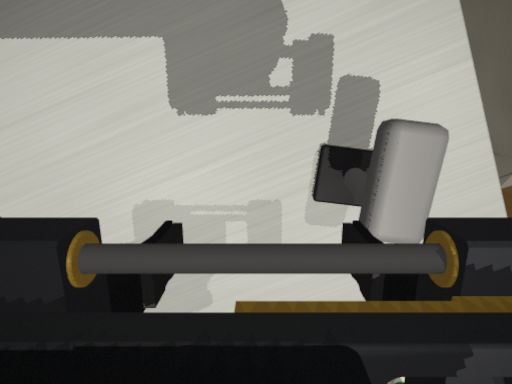

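The crop shows four matching plain blue knobbed cylinders, from left 50, 100, 500 and 200. The wrist view shows a grey fixture at about (400,180) close to the start pose, so I move away before turning. Next I refine the axes using the foot edge and the top edge in the top view.

```bash
cat >> h.py <<'E'
W={'50':(.0135,.031,.044,.008),'100':(.017,.039,.056,.010),'200':(.0215,.049,.070,.013),'500':(.0295,.066,.094,.0175)}
def axis(c,m,name,base=0):
    "axis of a standing weight from its silhouette: near foot edge, far top edge, lateral middle"
    rb,hs,H,rk=W[name];e=np.array(c['eye'])[:2]
    P=np.array([ray(c,u,v,base)[:2] for v,u in np.argwhere(m)])-e
    d=P.mean(0);d/=np.linalg.norm(d);n=np.array([-d[1],d[0]])
    a,l=P@d,P@n;k=lambda z:(c['eye'][2]-z)/(c['eye'][2]-base)
    px=.0024*.5
    near=a.min()-px+rb
    far=min((a.max()+px)*k(base+hs)-rb,(a.max()+px)*k(base+H)-rk)
    far2=((a.max()+px)*k(base+hs)-rb,(a.max()+px)*k(base+H)-rk)
    lat=(l.max()+l.min())/2*k(base+hs/2)
    print(name,'near',near.round(4),'far',np.round(far2,4),'width',round((l.max()-l.min()+2*px)*k(base+hs/2),4))
    return e+d*(near+far)/2+n*lat
E
python3 - <<'E'
from h import *
c=r.camera('top')
b=[x for x in blobs(c['image'],'blue',80) if 200<x[0][1]<300]
b.sort(key=lambda x:x[1][4])
for n,x in zip(W,b):
    p=axis(c,x[2],n);print(n,p.round(4),totool([*p,.196]))
E
```

```text
50 near 0.36 far [0.353  0.3531] width 0.0241
50 [0.4113 0.3132] [-2.659e+02 -1.815e+02  1.000e-01]
100 near 0.1643 far [0.1593 0.1628] width 0.0323
100 [0.4334 0.1027] [-3.645e+02 -3.687e+02  2.000e-01]
200 near 0.3081 far [0.3011 0.3018] width 0.0407
200 [ 0.4116 -0.3381] [-5.076e+02 -7.863e+02  5.000e-01]
500 near 0.1045 far [0.1009 0.1086] width 0.0577
500 [ 0.4375 -0.1001] [-4.434e+02 -5.556e+02  3.000e-01]
```

```bash
python3 -m crank '[[[-266,-181,0,0,1],[-266,-181,0,0,1],[-266,-181,0,0,1],[-266,-181,0,0,1],[-266,-181,0,57.4,1],[-266,-181,0,57.4,1],[-266,-181,0,57.4,1],[-266,-181,0,57.4,1],[-266,-181,0,57.4,1],[-266,-181,0,57.4,1],[-266,-181,0,57.4,1],[-266,-181,0,57.4,1],[-266,-181,0,57.4,1]]]' 10
python3 - <<'E'
from h import *
w=r.camera('wrist');cv2.imwrite('pics/w1.png',w['image'][:,:,::-1])
for ce,s,m in blobs(w['image'],'blue',100):print(ce.round(1),s,ray(w,*ce,.02).round(4))
print(totool([.4113,.3132,.005]))
E
```

```text
time: 1.55
ee_pos: [0.4116, 0.3138, 0.1963]
eef_rot: [0.636, 0.772, -0.0, -0.0]
ft_force: [0.3, 0.5, 0.0]
width: 0.087
grip_force: 0.0
[506.1 162.4] [500 153  12  19 188] [0.6895 0.3802 0.02  ]
[261.7 174.9] [251 162  22  26 445] [0.4126 0.3111 0.02  ]
[ -0.5  -0.4 191.3]
```

View pics/w1.png

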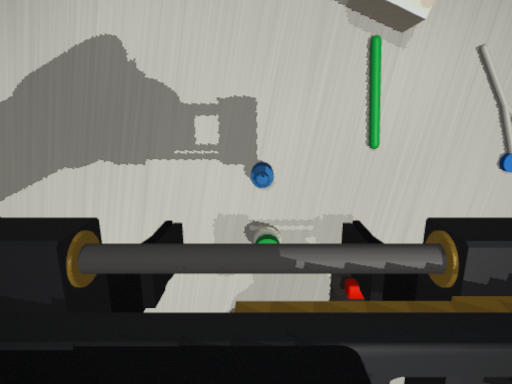

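Wrist view: the 50 g weight is at (262,175), midway between the fingers, with the green vial behind it at (266,238). The position agrees with the top view, so I check the axis once from here and go down.

```bash
python3 - <<'E'
from h import *
w=r.camera('wrist');print(w['eye'])
b=min(blobs(w['image'],'blue',100),key=lambda x:abs(x[0][0]-262))
p=axis(w,b[2],'50');print(p,totool([*p,.005]))
E
```

```text
[0.39953839 0.37935894 0.3856808 ]
50 near 0.0695 far [0.0692 0.0717] width 0.0274
[0.41238432 0.31120008] [ -2.7   0.3 191.3]
```

```bash
python3 -m crank '[[[-2.3,0,40,0,1],[-2.3,0,90,0,1],[-2.3,0,140,0,1],[-2.3,0,170,0,1],[-2.3,0,185,0,1],[-2.3,0,190,0,1],[-2.3,0,190,0,1],[-2.3,0,190,0,-1],[-2.3,0,190,0,-1],[-2.3,0,190,0,-1],[-2.3,0,190,0,-1],[-2.3,0,190,0,-1],[-2.3,0,190,0,-1],[-2.3,0,190,0,-1],[-2.3,0,190,0,-1]]]' 10
```

```text
time: 3.15
ee_pos: [0.4121, 0.3115, 0.0063]
eef_rot: [0.637, 0.771, 0.0, -0.0]
ft_force: [-0.0, 0.1, -0.5]
width: 0.0309
grip_force: 0.0
```

```bash
python3 -m crank '[[[0,0,0,0,-1],[0,0,0,0,-1],[0,0,0,0,-1]]]'; python3 - <<'E'
from h import *
print(totool([.589,.1313,.1963]))
c=r.camera('top')
D=[x[0] for x in blobs(c['image'],'white',300) if 130<x[0][1]<175 and 170<x[0][0]<300]
print([ray(c,*d,.008).round(4) for d in D])
E
```

```text
time: 3.45
ee_pos: [0.412, 0.3116, 0.0065]
eef_rot: [0.637, 0.771, 0.0, -0.0]
ft_force: [-1.4, 0.1, 1.9]
width: 0.015
grip_force: 10.1
[-210.4  139.9 -189.9]
[array([ 0.6375, -0.1189,  0.008 ]), array([ 0.621 , -0.0354,  0.008 ]), array([0.6052, 0.0479, 0.008 ]), array([0.5888, 0.1312, 0.008 ])]
```

Width 15 mm is not the 27 mm body. I look before lifting.

```bash
python3 - <<'E'
from h import *
w=r.camera('wrist')['image'];s=r.camera('scene')['image']
o=np.hstack([cv2.resize(w[100:384,90:430],(480,400)),cv2.resize(s[140:240,340:420],(320,400))])
cv2.imwrite('pics/g1.png',o[:,:,::-1])
E
```

```text
(no output)
```

View pics/g1.png

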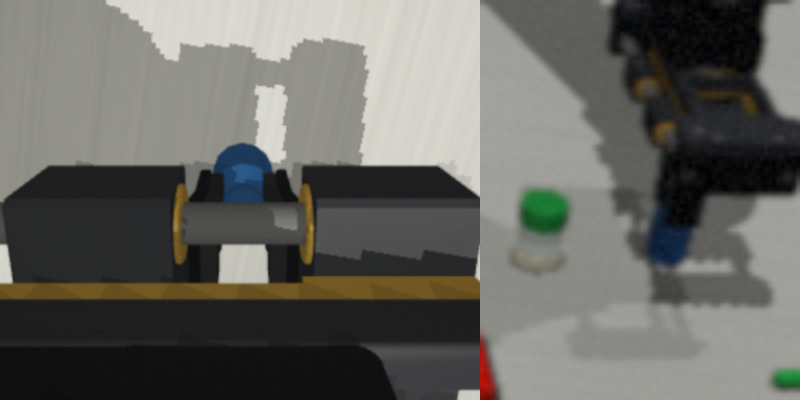

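The picture is ambiguous: the body at crop (243,165) shows on the +y side of the fingers. I measure where it stands before deciding.

```bash
python3 - <<'E'
from h import *
s=r.read_state();print(s['ee_pos'],s['width'],s['grip_force'])
w=r.camera('wrist');print(w['eye'])
b=max(blobs(w['image'],'blue',100),key=lambda x:x[1][4]);print(b[0],b[1])
x,y,ww,h=b[1][:4]
for z in(0,.015,.031):
    print(z,ray(w,b[0][0],y,z),'L/R',ray(w,x,y+ww/2,z),ray(w,x+ww,y+ww/2,z))
c=r.camera('scene')
for ce,st,m in blobs(c['image'],'blue',15):
    if 340<ce[0]<420 and 140<ce[1]<240: print(ce,st,ray(c,ce[0],st[1]+st[3],0))
E
```

```text
[0.4120181  0.31159513 0.00644313] 0.014796073713712306 10.210482780385064
[0.40018282 0.37718354 0.19579733]
[261.71685761 222.4492635 ] [ 241  202   42   41 1222]
0 [0.41041845 0.32320884 0.        ] L/R [0.39977307 0.30662724 0.        ] [0.42679825 0.31180067 0.        ]
0.015 [0.4096343  0.32734383 0.015     ] L/R [0.39980446 0.31203254 0.015     ] [0.42475925 0.31680964 0.015     ]
0.031 [0.40879787 0.33175449 0.031     ] L/R [0.39983794 0.3177982  0.031     ] [0.42258431 0.32215254 0.031     ]
[386.3956044  199.34065934] [382 191  11  15  91] [0.42159303 0.31183966 0.        ]
```

```bash
python3 - <<'E'
from h import *
s=r.read_state();w=r.camera('wrist');q=R.from_quat(s['eef_rot']);A=R.from_quat(w['attitude'])
f=192/np.tan(np.radians(w['vfov']/2))
for z in(0,-.019,-.03,-.04,-.051,-.07):
  o=[]
  for y in(-.0436,-.0074,.0074,.0436):
    p=A.inv().apply(s['ee_pos']+q.apply([0,y,z])-w['eye']);o.append((p[:2]/p[2]*f+[w['cx'],w['cy']]).round(0).tolist())
  print(z,o)
o=w['image'][180:320,180:345];cv2.imwrite('pics/g2.png',cv2.resize(o,None,fx=4.5,fy=4.2,interpolation=cv2.INTER_CUBIC)[:,:,::-1])
E
```

```text
0 [[192.0, 223.0], [249.0, 223.0], [272.0, 223.0], [330.0, 223.0]]
-0.019 [[185.0, 234.0], [248.0, 234.0], [273.0, 234.0], [336.0, 234.0]]
-0.03 [[180.0, 241.0], [247.0, 241.0], [274.0, 241.0], [341.0, 241.0]]
-0.04 [[175.0, 249.0], [246.0, 249.0], [275.0, 249.0], [346.0, 249.0]]
-0.051 [[169.0, 258.0], [245.0, 258.0], [276.0, 258.0], [352.0, 258.0]]
-0.07 [[156.0, 278.0], [242.0, 278.0], [278.0, 278.0], [364.0, 278.0]]
```

View pics/g2.png

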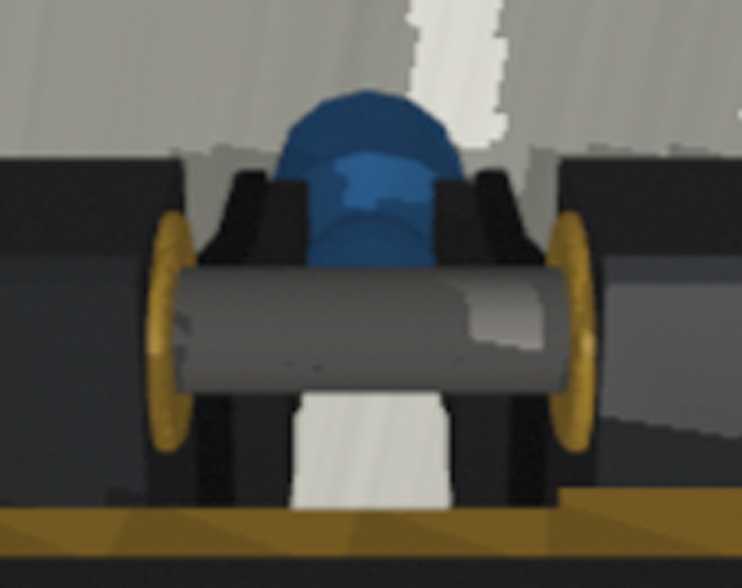

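This shows the fingers closed on the knob: the gap of 29 px at columns 248–277 fits 15 mm. The body foot is still at (.412,.310) and upright. The visible finger ends are about 25 mm above the reported TCP. A knob grip lets the weight hang upright, so I lift 30 mm and check from the side.

```bash
python3 -m crank '[[[0,0,-5,0,-1],[0,0,-15,0,-1],[0,0,-30,0,-1],[0,0,-30,0,-1],[0,0,-30,0,-1]]]' 15; python3 - <<'E'
from h import *
w=r.camera('wrist')['image'];s=r.camera('scene')['image']
o=np.hstack([cv2.resize(w[180:320,180:345],(400,400)),cv2.resize(s[150:220,350:420],(400,400))])
cv2.imwrite('pics/g3.png',o[:,:,::-1])
E
```

```text
time: 4.25
ee_pos: [0.4123, 0.3117, 0.0367]
eef_rot: [0.637, 0.771, 0.001, 0.0]
ft_force: [0.3, -0.8, -0.8]
width: 0.014
grip_force: 15.1
```

View pics/g3.png

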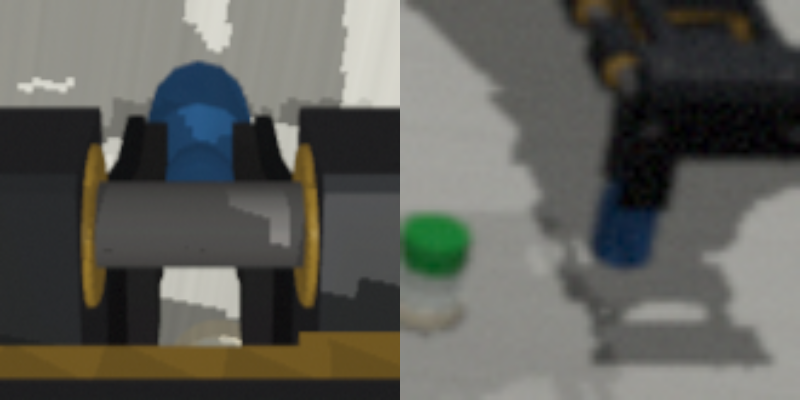

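The weight hangs upright under the fingers, with its foot about 30 mm up. I find its offset from the TCP and work out the move to the disc at the red end.

```bash
cat >> h.py <<'E'
def held(name,base):
    "axis of a held weight (foot at height base) from the wrist view: foot near edge and its sides; offset from TCP in tool axes"
    w=r.camera('wrist');s=r.read_state();rb=W[name][0]
    b=max(blobs(w['image'],'blue',100),key=lambda x:x[1][4]);x,y,ww,h=b[1][:4]
    near=ray(w,x+ww/2,y,base);L,Rr=ray(w,x,y+ww/2,base),ray(w,x+ww,y+ww/2,base)
    q=R.from_quat(s['eef_rot']);t=lambda p:q.inv().apply(p-s['ee_pos'])
    off=np.array([t(near)[0]-rb,(t(L)[1]+t(Rr)[1])/2])
    print(name,'width',np.linalg.norm(Rr-L).round(4),'offset',off.round(4))
    return off
def goto(p,off=(0,0)):
    "tool shift that brings the held axis over p (x,y,TCP z)"
    return totool(p)-np.array([*off,0])*1000
E
python3 - <<'E'
from h import *
o=held('50',.0303);print(goto([.589,.1313,.05],o))
E
```

```text
50 width 0.0267 offset [-0.0015  0.0012]
[-208.60444072  139.0205329   -14.2       ]
```

```bash
python3 -m crank '[[[0,0,-30,0,-1],[0,0,-60,0,-1],[-15,10,-70,0,-1],[-45,30,-70,0,-1],[-75,50,-70,0,-1],[-105,70,-70,0,-1],[-135,90,-70,0,-1],[-165,110,-70,0,-1],[-190,127,-70,0,-1],[-203,136,-60,0,-1],[-208.5,139,-40,0,-1],[-208.5,139,-20,0,-1],[-208.5,139,-5,0,-1],[-208.5,139,5,0,-1],[-208.5,139,10,0,-1],[-208.5,139,10,0,-1],[-208.5,139,10,0,-1]]]'
python3 - <<'E'
from h import *
z=r.read_state()['ee_pos'][2]
o=held('50',z-.0064);print(o,goto([.589,.1313,.0148],o))
E
```

```text
time: 6.1
ee_pos: [0.5882, 0.1331, 0.027]
eef_rot: [0.637, 0.771, 0.0, 0.0]
ft_force: [-0.3, -0.3, -1.2]
width: 0.0145
grip_force: 15.3
50 width 0.0419 offset [ 0.0043 -0.1501]
[ 0.00427372 -0.15009213] [ -6.17372085 150.39212908  12.4       ]
```

```bash
sed -i "s/b=max(blobs(w\['image'\],'blue',100),key=lambda x:x\[1\]\[4\])/b=max(blobs(w['image'],'blue',100),key=lambda x:x[1][4]*(200<x[0][0]<320))/" h.py
python3 -m crank '[[[-0.5,-1,4,0,-1],[-0.5,-1,7,0,-1],[-0.5,-1,9,0,-1],[-0.5,-1,10.5,0,-1],[-0.5,-1,11.5,0,-1],[-0.5,-1,12,0,-1],[-0.5,-1,12,0,-1],[-0.5,-1,12,0,-1]]]'
python3 - <<'E'
from h import *
z=r.read_state()['ee_pos'][2]
o=held('50',.008);print(o,goto([.589,.1313,.0144],o))
E
```

```text
time: 6.95
ee_pos: [0.587, 0.1322, 0.0145]
eef_rot: [0.637, 0.771, 0.0, -0.0]
ft_force: [-1.3, -0.3, 2.2]
width: 0.0148
grip_force: 15.7
50 width 0.0275 offset [-0.0018  0.0007]
[-0.00177584  0.00074628] [0.47583623 1.05372489 0.1       ]
```

It is in contact: force z rose by 3 N, and it sits within about 1 mm of the centre. I release, rise and look.

```bash
python3 -m crank '[[[0,0,0,0,-0.4],[0,0,0,0,0],[0,0,0,0,1],[0,0,0,0,1],[0,0,0,0,1],[0,0,0,0,1],[0,0,-20,0,1],[0,0,-60,0,1],[0,0,-100,0,1],[0,0,-140,0,1],[0,0,-180,0,1],[0,0,-180,0,1]]]'
python3 - <<'E'
from h import *
w=r.camera('wrist')
b=max(blobs(w['image'],'blue',100),key=lambda x:x[1][4]*(200<x[0][0]<320))
print(axis(w,b[2],'50',.008));cv2.imwrite('pics/w2.png',w['image'][:,:,::-1])
print(totool([.4334,.1027,.196]))
E
```

```text
time: 8.2
ee_pos: [0.5897, 0.1327, 0.2005]
eef_rot: [0.637, 0.771, 0.004, 0.002]
ft_force: [0.2, -0.5, -0.5]
width: 0.0865
grip_force: 0.0
50 near 0.0671 far [0.0666 0.0692] width 0.0283
[0.58764351 0.13180181]
[-1.000e-01 -1.579e+02  5.000e-01]
```

View pics/w2.png

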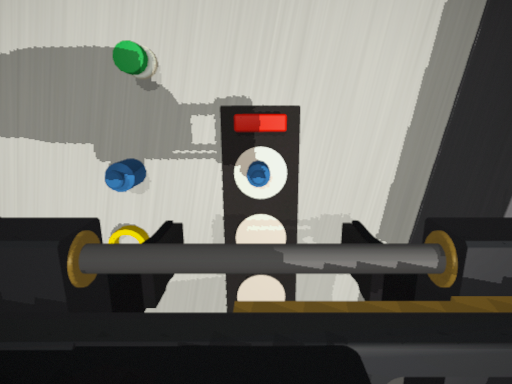

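The 50 g weight stands on the disc next to red at (259,173), with the disc centre at about (260,173). Next is the 100 g at (125,176).

```bash
python3 -m crank '[[[0,-40,0,0,1],[0,-80,0,0,1],[0,-120,0,0,1],[0,-150,0,0,1],[0,-158,0,0,1],[0,-158,0,0,1],[0,-158,0,0,1]]]'
python3 - <<'E'
from h import *
w=r.camera('wrist')
b=max(blobs(w['image'],'blue',100),key=lambda x:x[1][4]*(200<x[0][0]<320))
p=axis(w,b[2],'100');print(p,totool([*p,.004]))
E
```

```text
time: 8.95
ee_pos: [0.4323, 0.1027, 0.1941]
eef_rot: [0.637, 0.771, 0.0, 0.0]
ft_force: [-0.2, 0.0, -0.1]
width: 0.0866
grip_force: 0.0
100 near 0.0702 far [0.0691 0.0718] width 0.0352
[0.43483181 0.10016714] [ -2.8   1.8 190.1]
```

```bash
python3 -m crank '[[[-3.5,2,40,0,1],[-3.5,2,90,0,1],[-3.5,2,140,0,1],[-3.5,2,170,0,1],[-3.5,2,182,0,1],[-3.5,2,188,0,1],[-3.5,2,190,0,1],[-3.5,2,190,0,-1],[-3.5,2,190,0,-1],[-3.5,2,190,0,-1],[-3.5,2,190,0,-1],[-3.5,2,190,0,-1],[-3.5,2,190,0,-1],[-3.5,2,190,0,-1],[-3.5,2,190,0,-1],[-3.5,2,190,0,-1],[-3.5,2,190,0,-1]]]' 12
python3 - <<'E'
from h import *
held('100',0)
w=r.camera('wrist')['image'];s=r.camera('scene')['image']
o=np.hstack([cv2.resize(w[180:320,180:345],(400,400)),cv2.resize(s[140:210,270:340],(400,400))])
cv2.imwrite('pics/g4.png',o[:,:,::-1])
E
```

```text
time: 10.7
ee_pos: [0.4343, 0.0995, 0.0043]
eef_rot: [0.637, 0.771, 0.0, -0.0]
ft_force: [0.2, 0.1, -0.3]
width: 0.0333
grip_force: 12.0
100 width 0.0423 offset [-0.0001  0.0011]
```

View pics/g4.png

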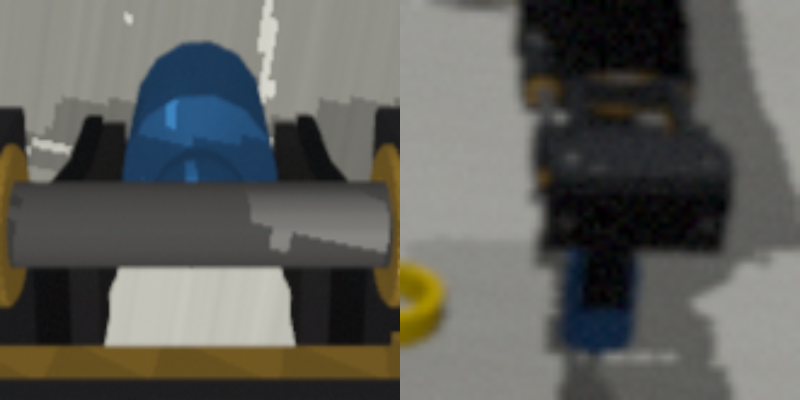

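Body grip on the 100 g weight is good (33 mm) and it stands upright. I carry it to the second disc.

```bash
python3 -m crank '[[[0,0,-10,0,-1],[0,0,-40,0,-1],[0,0,-75,0,-1],[-10,20,-90,0,-1],[-28,53,-90,0,-1],[-45,86,-90,0,-1],[-62,119,-90,0,-1],[-76,145,-80,0,-1],[-82.5,158,-55,0,-1],[-82.5,158,-30,0,-1],[-82.5,158,-18,0,-1],[-82.5,158,-18,0,-1],[-82.5,158,-18,0,-1]]]' 15
python3 - <<'E'
from h import *
o=held('100',.018);print(goto([.605,.048,.0125],o*0),goto([.605,.048,.0125],o))
E
```

```text
time: 12.15
ee_pos: [0.6054, 0.0484, 0.0235]
eef_rot: [0.637, 0.771, 0.0, 0.0]
ft_force: [1.4, 0.3, 0.2]
width: 0.0332
grip_force: 15.0
100 width 0.0412 offset [-0.0003  0.0007]
[-0.3 -0.8 11.4] [ 0.03066589 -1.52269555 11.4       ]
```

```bash
python3 -m crank '[[[-0.2,-0.8,4,0,-1],[-0.2,-0.8,7,0,-1],[-0.2,-0.8,9,0,-1],[-0.2,-0.8,10.2,0,-1],[-0.2,-0.8,11,0,-1],[-0.2,-0.8,11,0,-1],[-0.2,-0.8,11,0,-1]]]'
```

```text
time: 12.9
ee_pos: [0.6043, 0.0478, 0.0124]
eef_rot: [0.637, 0.771, 0.0, -0.0]
ft_force: [-5.2, 0.2, 10.1]
width: 0.0332
grip_force: 15.0
```

```bash
python3 -m crank '[[[0,0,-0.5,0,-1],[0,0,-0.5,0,0],[0,0,-0.5,0,1],[0,0,-0.5,0,1],[0,0,-0.5,0,1],[0,0,-0.5,0,1],[0,0,-20,0,1],[0,0,-60,0,1],[0,0,-100,0,1],[0,0,-140,0,1],[0,0,-180,0,1],[0,0,-180,0,1]]]'
python3 - <<'E'
from h import *
w=r.camera('wrist')
b=max(blobs(w['image'],'blue',100),key=lambda x:x[1][4]*(200<x[0][0]<320))
print(axis(w,b[2],'100',.008));print(totool([.4116,-.338,.196]))
E
python3 -m crank '[[[-34,-26,0,0,1],[-68,-52,0,0,1],[-102,-78,0,0,1],[-136,-104,0,0,1],[-170,-130,0,0,1],[-204,-156,0,0,1],[-238,-182,0,0,1],[-272,-208,0,0,1],[-306,-234,0,0,1],[-330,-252,0,0,1],[-343,-262,0,0,1],[-343,-262,0,0,1],[-343,-262,0,0,1]]]' 20
python3 - <<'E'
from h import *
w=r.camera('wrist')
b=max(blobs(w['image'],'blue',100),key=lambda x:x[1][4]*(200<x[0][0]<320))
p=axis(w,b[2],'200');print(p,totool([*p,.008]));cv2.imwrite('pics/w3.png',w['image'][:,:,::-1])
E
```

```text
time: 14.1
ee_pos: [0.6072, 0.0478, 0.1974]
eef_rot: [0.637, 0.771, 0.004, 0.003]
ft_force: [1.4, -0.1, -0.5]
width: 0.087
grip_force: 0.0
100 near 0.0658 far [0.0644 0.0674] width 0.0348
[0.60480079 0.04887905]
[-342.4 -263.3   -3.3]
time: 15.45
ee_pos: [0.4115, -0.3376, 0.1905]
eef_rot: [0.637, 0.771, -0.0, -0.001]
ft_force: [-0.7, 0.5, -0.3]
width: 0.0872
grip_force: 0.0
200 near 0.069 far [0.0687 0.0715] width 0.046
[ 0.41263097 -0.33978864] [ -3.    0.3 182.6]
```

View pics/w3.png

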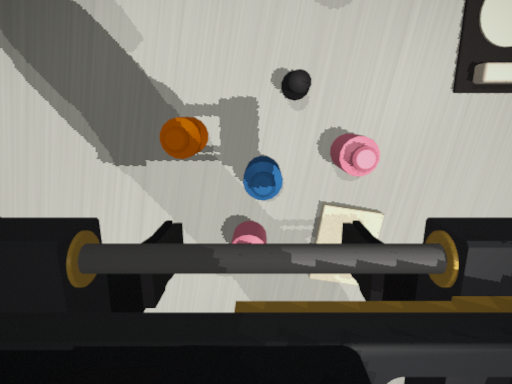

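The blue 200 g weight is at (263,177) between the fingers. The pinks at (357,155) and (249,233) and the orange at (183,137) clear the fingers by over 10 mm. Going down with the body above 70 mm.

```bash
python3 -m crank '[[[-3.5,0.3,40,0,1],[-3.5,0.3,85,0,1],[-3.5,0.3,125,0,1],[-3.5,0.3,155,0,1],[-3.5,0.3,172,0,1],[-3.5,0.3,179,0,1],[-3.5,0.3,181,0,1],[-3.5,0.3,181,0,-1],[-3.5,0.3,181,0,-1],[-3.5,0.3,181,0,-1],[-3.5,0.3,181,0,-1],[-3.5,0.3,181,0,-1],[-3.5,0.3,181,0,-1],[-3.5,0.3,181,0,-1],[-3.5,0.3,181,0,-1],[-3.5,0.3,181,0,-1]]]' 20
python3 - <<'E'
from h import *
held('200',0);print(totool([.6212,-.0354,.1]))
E
```

```text
time: 17.1
ee_pos: [0.4126, -0.3417, 0.0104]
eef_rot: [0.637, 0.771, 0.0, 0.0]
ft_force: [-0.9, -0.0, 1.8]
width: 0.0419
grip_force: 20.0
200 width 0.0556 offset [0.0006 0.0011]
[261.7 262.6 -89.6]
```

```bash
python3 -m crank '[[[0,0,-10,0,-1],[0,0,-35,0,-1],[0,0,-70,0,-1],[0,0,-105,0,-1],[15,15,-115,0,-1],[43,43,-115,0,-1],[73,73,-115,0,-1],[103,103,-115,0,-1],[133,133,-115,0,-1],[163,163,-115,0,-1],[193,193,-115,0,-1],[223,223,-115,0,-1],[247,247,-110,0,-1],[261.5,262.5,-85,0,-1],[261.5,262.5,-55,0,-1],[261.5,262.5,-30,0,-1],[261.5,262.5,-18,0,-1],[261.5,262.5,-18,0,-1],[261.5,262.5,-18,0,-1]]]' 25
python3 - <<'E'
from h import *
o=held('200',.018);print(goto([.6212,-.0354,.0184]))
E
```

```text
time: 19.05
ee_pos: [0.6217, -0.0359, 0.0296]
eef_rot: [0.637, 0.771, 0.0, 0.0]
ft_force: [-0.2, 0.6, -1.6]
width: 0.0419
grip_force: 25.0
200 width 0.056 offset [0.0003 0.0007]
[ 0.6 -0.8 11.6]
```

```bash
python3 -m crank '[[[0.5,-0.6,4,0,-1],[0.5,-0.6,7,0,-1],[0.5,-0.6,9,0,-1],[0.5,-0.6,10,0,-1],[0.5,-0.6,10.7,0,-1],[0.5,-0.6,10.7,0,-1],[0.5,-0.6,10.7,0,-1]]]'
```

```text
time: 19.8
ee_pos: [0.6204, -0.0351, 0.0184]
eef_rot: [0.637, 0.771, 0.0, -0.0]
ft_force: [-3.8, 0.2, 5.9]
width: 0.0417
grip_force: 25.0
```

```bash
python3 -m crank '[[[0,0,-0.4,0,-1],[0,0,-0.4,0,0.2],[0,0,-0.4,0,1],[0,0,-0.4,0,1],[0,0,-0.4,0,1],[0,0,-0.4,0,1],[0,0,-20,0,1],[0,0,-60,0,1],[0,0,-100,0,1],[0,0,-140,0,1],[0,0,-180,0,1],[0,0,-180,0,1]]]'
python3 - <<'E'
from h import *
w=r.camera('wrist')
b=max(blobs(w['image'],'blue',100),key=lambda x:x[1][4]*(200<x[0][0]<320))
print(axis(w,b[2],'200',.008));print(totool([.4375,-.1001,.196]))
E
python3 -m crank '[[[-6,-38,0,0,1],[-12,-76,0,0,1],[-18,-114,0,0,1],[-24,-152,0,0,1],[-29,-182,0,0,1],[-31,-193,0,0,1],[-31,-193,0,0,1],[-31,-193,0,0,1]]]' 35
python3 - <<'E'
from h import *
w=r.camera('wrist')
b=max(blobs(w['image'],'blue',100),key=lambda x:x[1][4]*(200<x[0][0]<320))
p=axis(w,b[2],'500');print(b[1],p,totool([*p,.028]))
cv2.imwrite('pics/w4.png',w['image'][:,:,::-1])
E
```

```text
time: 21.0
ee_pos: [0.6231, -0.0357, 0.2037]
eef_rot: [0.637, 0.771, 0.003, 0.003]
ft_force: [0.1, -0.7, 0.1]
width: 0.0868
grip_force: 0.0
200 near 0.0643 far [0.064  0.0671] width 0.0453
[ 0.62107136 -0.03332881]
[ -28.9 -193.3    3.6]
time: 21.85
ee_pos: [0.4374, -0.1013, 0.1974]
eef_rot: [0.637, 0.771, 0.0, 0.0]
ft_force: [-0.2, -0.0, 0.5]
width: 0.0872
grip_force: 0.0
500 near 0.0672 far [0.067  0.0706] width 0.0652
[ 235  147   56   61 2569] [ 0.4388197  -0.10149112] [ -0.4   1.3 169.4]
```

View pics/w4.png

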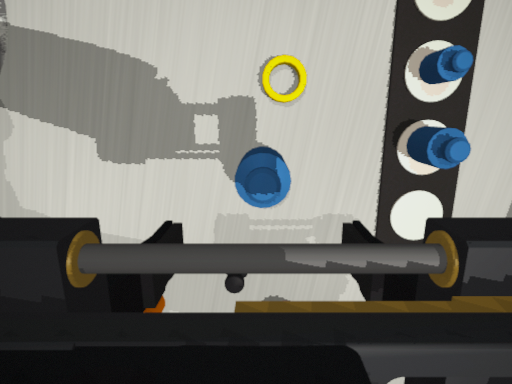

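The 500 g weight is at (263,177), centred. The 100 g and 200 g stand on their discs at (425,70) and (422,147). Descending to TCP z = 29 mm, so the palm stays above the 94 mm knob.

```bash
python3 -m crank '[[[-1,1.3,35,0,1],[-1,1.3,70,0,1],[-1,1.3,100,0,1],[-1,1.3,125,0,1],[-1,1.3,145,0,1],[-1,1.3,158,0,1],[-1,1.3,165,0,1],[-1,1.3,168,0,1],[-1,1.3,168,0,-1],[-1,1.3,168,0,-1],[-1,1.3,168,0,-1],[-1,1.3,168,0,-1],[-1,1.3,168,0,-1],[-1,1.3,168,0,-1],[-1,1.3,168,0,-1],[-1,1.3,168,0,-1]]]' 35
python3 - <<'E'
from h import *
held('500',0);print(totool([.6374,-.1188,.1]))
E
```

```text
time: 23.5
ee_pos: [0.4383, -0.1026, 0.03]
eef_rot: [0.637, 0.771, 0.0, 0.0]
ft_force: [-2.1, -0.1, 5.8]
width: 0.0579
grip_force: 35.0
500 width 0.0831 offset [-0.0003  0.0012]
[-53.3 192.6 -70.1]
```

```bash
python3 -m crank '[[[0,0,-8,0,-1],[0,0,-25,0,-1],[0,0,-45,0,-1],[0,0,-65,0,-1],[-5,18,-70,0,-1],[-13,46,-70,0,-1],[-21,75,-70,0,-1],[-29,104,-70,0,-1],[-37,133,-70,0,-1],[-45,162,-70,0,-1],[-51,184,-65,0,-1],[-53,192.5,-50,0,-1],[-53,192.5,-33,0,-1],[-53,192.5,-22,0,-1],[-53,192.5,-18,0,-1],[-53,192.5,-18,0,-1],[-53,192.5,-18,0,-1]]]' 40
python3 - <<'E'
from h import *
o=held('500',.018);print(goto([.6374,-.1188,.038]))
E
```

```text
time: 25.25
ee_pos: [0.6373, -0.1186, 0.0484]
eef_rot: [0.637, 0.771, 0.0, 0.0]
ft_force: [0.4, -0.2, -5.4]
width: 0.0576
grip_force: 40.0
500 width 0.0825 offset [-0.0003  0.0006]
[-0.2 -0.1 10.6]
```

```bash
python3 -m crank '[[[-0.2,0,4,0,-1],[-0.2,0,7,0,-1],[-0.2,0,8.5,0,-1],[-0.2,0,9.4,0,-1],[-0.2,0,9.9,0,-1],[-0.2,0,10.2,0,-1],[-0.2,0,10.2,0,-1],[-0.2,0,10.2,0,-1]]]'
```

```text
time: 26.1
ee_pos: [0.6372, -0.1187, 0.0381]
eef_rot: [0.637, 0.771, 0.0, -0.0]
ft_force: [-5.4, 0.6, 6.3]
width: 0.0571
grip_force: 40.0
```

In contact (force z rose from -5 to +6 N). I release, rise clear, move aside and check.

```bash
python3 -m crank '[[[0,0,-0.3,0,-1],[0,0,-0.3,0,0.5],[0,0,-0.3,0,1],[0,0,-0.3,0,1],[0,0,-0.3,0,1],[0,0,-0.3,0,1],[0,0,-15,0,1],[0,0,-45,0,1],[0,0,-85,0,1],[0,0,-125,0,1],[0,0,-165,0,1],[0,0,-165,0,1]]]'
python3 - <<'E'
from h import *
w=r.camera('wrist')
b=max(blobs(w['image'],'blue',100),key=lambda x:x[1][4]*(200<x[0][0]<320))
print(axis(w,b[2],'500',.008))
E
python3 -m crank '[[[-30,-30,0,0,1],[-60,-60,0,0,1],[-90,-90,0,0,1],[-120,-120,0,0,1],[-150,-150,0,0,1],[-180,-180,0,0,1],[-200,-200,0,0,1],[-200,-200,0,0,1],[-200,-200,0,0,1],[-200,-200,0,0,1]]]'
python3 - <<'E'
from h import *
c=r.camera('top')
b=sorted([x for x in blobs(c['image'],'blue',60) if 130<x[0][1]<180 and 160<x[0][0]<310],key=lambda x:x[1][4])
for n,x in zip(W,b):print(n,axis(c,x[2],n,.008).round(4))
s=r.camera('scene')['image']
cv2.imwrite('pics/end.png',np.hstack([cv2.resize(c['image'][110:210,140:340],(400,300)),cv2.resize(s[150:270,150:370],(400,300))])[:,:,::-1])
E
```

```text
time: 27.3
ee_pos: [0.6398, -0.1199, 0.2099]
eef_rot: [0.637, 0.771, 0.003, 0.004]
ft_force: [0.7, -0.9, -0.0]
width: 0.0871
grip_force: 0.0
500 near 0.0639 far [0.0648 0.0687] width 0.0659
[ 0.63786088 -0.11738662]
time: 28.35
ee_pos: [0.4792, -0.3514, 0.202]
eef_rot: [0.636, 0.771, 0.0, -0.0]
ft_force: [-0.5, 0.1, -0.0]
width: 0.0872
grip_force: 0.0
50 near 0.293 far [0.2844 0.2855] width 0.0213
50 [0.5866 0.1336]
100 near 0.2687 far [0.2607 0.2623] width 0.0287
100 [0.604  0.0511]
200 near 0.2691 far [0.2669 0.2684] width 0.0391
200 [ 0.6229 -0.0314]
500 near 0.293 far [0.2902 0.2916] width 0.0655
500 [ 0.6363 -0.1158]
```

View pics/end.png

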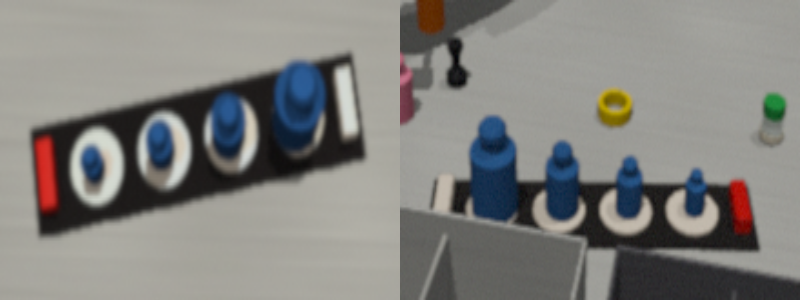

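The final view shows all four weights upright and centred, smallest by red (crop (695,190)) to largest by white (493,170). The gripper is clear of everything.

```bash
python3 -c "
from bench import r
print(r.close_job())"
```

```text
the job is handed in; nothing more can be done
None
```

All four check weights stand upright and free on their discs, in order from the 50 g by the red block to the 500 g by the white block, each within about 4 mm of centre, and the job was handed in at about 28 s.

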